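# Hang the drilled tag plate on the lacing bar with the S-hook

### The job

Take the S-hook from its block, pass its lower tip through the hole of the drilled tag plate and lift the plate out of its holder by the hook, without the fingers holding the plate. Then hang the hook's upper crook over the free stretch of the round lacing bar, so that hook and plate hang there quietly (wait for any swing to die down), clear of everything else, and let go. Leave the blank plate and the other loose things where they are.

Things in the scene. Friction and masses are not known exactly. Their poses are not given: they have to be found in the camera images.
- hook: 60 g S-hook of 6 mm steel wire, flat in its x-z plane, with a 12 x 12 x 30 mm tall black sleeve on the shank, gripped across y. Origin: sleeve centre. Wire centre line (x, z) mm: tip (-37,-38), bend (-20,-58), foot (0,-58), shank top (0,14), crook peak (22,30), (46,10), end (46,-2). Starts upright (z up, within 5 degrees) in the block, -x roughly to the robot's left
- hook_tip (a point): wire centre at the lower tip, (-37, 0, -38) mm from the hook's origin; axes as the hook. The 26 mm tip points to -x, rising at 50 degrees: to pass it through the upright plate's hole, tilt the hook 25 to 40 degrees, top towards the tip side (-x)
- hook_bend (a point): centre of the wire at the lower bend, where the plate comes to hang, at (-20, 0, -58) mm from the hook's origin; axes as the hook
- hook_seat (a point): where the bar's centre line comes to lie inside the upper crook, (22, 0, 21) mm from the hook's origin; axes as the hook. The crook opens downward, 40 mm clear. Hanging with the plate, the hook swings by itself to about 25 degrees, top towards -x
- hook_block: Fixed grey plastic block, body 105 x 60 x 34 mm. The hook's foot stands in a pocket 8 mm wide (y) and 20 mm deep, sleeve centre 75 mm above the table; the crook's end rests in a small fork, 12 x 17 mm and 78 mm high, 46 mm to +x of the shank. Origin: on the table straight below the sleeve; x, y as the hook. Lift the hook straight up at least 25 mm to clear it
- tag: Drilled steel tag plate, 4 mm thick (x), 50 mm wide (y), 80 mm tall (z), 80 to 150 g, paper label on both faces. Origin: middle of its lower edge. Stands upright and loose in its holder, faces roughly to the robot's left and right
- tag_hole (a point): centre of the plate's 14 mm through hole, 67 mm above its lower edge (13 mm below its upper edge), on the middle line; the hole runs along x; axes as the plate
- holder_tag: Fixed grey plastic holder 70 (x) x 90 (y) x 42 mm with a slot 7 mm wide, 54 mm long (y) and 22 mm deep, its floor 20 mm above the table, in which the drilled plate stands: the plate's upper edge is 100 mm above the table. Origin: centre of its underside
- bar: Lacing bar: round steel bar of 8 mm diameter along its y, its centre line 210 mm above the table, between two fixed uprights 20 mm square and 220 mm tall at y = -170 and +170 mm. A black clamp 30 x 50 x 34 mm sits on the bar from y = 90 to 140 mm. Runs roughly away from the robot, clamp end nearer. Origin: on the table midway between the uprights
- bar_free (a point): middle of the free stretch of the bar, on its centre line, at (0, -30, 210) mm from the bar's origin; the free stretch runs from y = -160 to +90 mm in the bar's frame; hang the hook within 80 mm of this point along the bar; axes as the bar
- blank: Bystander: steel plate of the same size with no hole, upright in a second holder of the same kind. Origin: middle of its lower edge. Leave it
- holder_blank: Fixed holder of the blank plate, the same as the other holder; origin: centre of its underside
- converter: Bystander: grey media converter box 70 x 100 x 28 mm, origin under its centre
- driver: Bystander: screwdriver 140 mm long lying on the table along its x
- tape: Bystander: black roll, 90 mm across, 60 mm bore, 19 mm high, origin under its centre
- cup: Bystander: grey plastic cup 72 mm across, 85 mm high, origin under its centre
- tray: Bystander: open parts tray 130 x 100 x 35 mm, origin under its centre
- cleaner: Bystander: spray can 56 mm across, 150 mm high, origin under its centre

How it is judged:
By the outcome, as a careful person would: the job done as asked, in the order asked, and still so for the second after the job is handed in, with the robot touching nothing.
It also fails if it takes over 64 s, if anything falls off the work surface, if the arm or the gripper's body presses on something with over 40 N, if the wrist force passes 120 N, or if a joint passes its speed limit or range.

### The arm

A 7-joint arm with a two-finger parallel gripper is mounted at the origin on the work surface. World frame = base frame: x ahead of the robot, y to its left, z up, the work surface at z = 0. Lengths are in m, angles in rad, forces in N, time in s.
With the tool pointing down it reaches from about 0.35 to 0.9 m from the base axis. Payload 8.1 kg.
Tool frame: the origin (TCP) lies on the centre line of the jaws, within the pads' length; the fingertips stand 19 mm ahead of it and the grasp point (between the pads) is the TCP (arm.tip_reach is the distance from the TCP to the fingertips, in m); z points along the fingers, y is the line along which they close (so a half turn about z gives the same grasp; the last joint's range is limited). The gripper opens to 92 mm and grips with 3 to 60 N. Pads are 19 mm wide; open, the fingers measure 130 mm over their backs; the gripper's body (75 mm by 190 mm) begins 47 mm behind the grasp point.
Start: joints at [1.086, 0.434, 0.025, 1.573, -0.012, 1.134, -0.075], TCP at [0.233, -0.58, 0.246] pointing down, gripper open.
Joint ranges: [-2.62, 2.62], [-0.44, 2.09], [-1.27, 1.32], [0.08, 2.57], [-1.32, 4.46], [0.12, 2], [-2.74, 2.74]. Speed limits (rad/s): [2.22, 2.22, 3.01, 3.01, 3.14, 3.14, 3.14].

### API

Orientations are given as a rotation vector (axis times angle).
In Python, from cell import arm gives the robot as it stands.
- The arm moves only by the tool arm_command, never from a script. Its argument "targets" is a list that holds one entry, the list of rows, each a list of 6 numbers: the shift along the tool's x, y, z in m, then the turn, a rotation vector about the tool's x, y, z in rad. A call has 1 to 10 rows; each row shifts and turns the commanded pose from where the row before left it, along the tool's axes as they then stand; what a row does not reach is not made up. A row lasts 1/8 s, in which the tool goes at most 62.5 mm and 10.7 degrees, less where a joint would pass 70% of its speed; a pose out of reach is approached as far as the arm can. A call with a gripper value outside its range is refused whole. "jaw" is the finger opening in m, from 0 to 0.0918, set as the call begins (left out, the last holds). The fingers move at their own pace and stop on an object; "newtons" is the grip in N (left out, the last holds). Time passes only in rows, so rows that do not move let the fingers close. It gives the time, the measured TCP pose, the force, the opening and the grip force at its end, in the units of the state.
- arm.observe(): the state, without advancing time (a new reading comes with each control period).
- arm.get_image(name): name is "scene" or "top" or "wrist"; returns a dict with "pixels" (384x512x3 uint8, red, green, blue), "z_map" (384x512 float32, m along the optical axis (not along the pixel's ray), 0 where there is no reading), "fx", "fy", "cx", "cy" (pixels), "xyz" and "rotation" of the camera in the world; the wrist camera has in their place "T_tool_cam" (4x4, takes a point from camera to tool coordinates, whose origin is the TCP and whose axes are the flange's). Camera axes: x right, y down, z forward; pixel columns grow to the right and rows downward; lengths in m; the calibration is good to about 2 mm. The wrist camera is an equidistant fisheye: a pixel r from the principal point sees the ray r / f radians off the axis. A picture is of the moment at which its call begins: read the wrist's pose just before it.
- arm.sign_off(): hands the job in; it is judged then, once.
The state is a dict: "clock": time; "joints": joint angles; "dq": joint speeds; "joint_efforts": joint torques, N m; "position": TCP position; "ee_rot": TCP orientation; "force": force on the tool from outside, world axes, zero at the start; "ft_torque": the same for the moment, N m; "width": opening from 0.0 (shut) to 1.0 (fully open); "gripper_force": force on a finger pad.
Only numpy, scipy, OpenCV 4.12 (cv2) and the standard library are available. Lean on these libraries where they do the work, as an engineer would, in place of code of your own. Each camera call takes 0.05 s, during which the arm holds its last target. There are 200 camera calls.

## Working session

There is one attempt and no reset: what is moved stays moved. The work goes in short steps, Python scripts to look and compute and a tool call to move; the robot and the scene stay as the last step left them, time stands still between calls to the robot, and variables do not carry over. Pictures are saved under pics/ and viewed, at most 12 in all, crops included, and the job is handed in when it is done.

Besides the shell and the picture viewer there is one more tool, called as name(argument=value, ...) on one line, values as JSON. arm_command: Moves the arm, as the interface text tells. Its arguments: {"type":"object","properties":{"targets":{"type":"array","items":{"type":"array","items":{"type":"array","items":{"type":"number"}}}},"jaw":{"type":"number"},"newtons":{"type":"number"}},"required":["targets"]}

```bash
ls; mkdir -p pics
python3 - <<'E'
from cell import arm
import cv2,numpy as np
s=arm.observe();print({k:np.round(v,3) for k,v in s.items()})
for n in("scene","top"):
    im=arm.get_image(n);np.savez("%s0.npz"%n,**im)
    print(n,im["fx"],im["fy"],im["cx"],im["cy"],im["xyz"],im["rotation"])
    cv2.imwrite("pics/%s0.png"%n,cv2.resize(im["pixels"][:,:,::-1],(800,600),interpolation=cv2.INTER_CUBIC))
E
```

```text
pics
{'clock': np.float64(0.0), 'joints': array([ 1.086,  0.435,  0.025,  1.574, -0.012,  1.134, -0.075]), 'dq': array([-0.   ,  0.   , -0.   , -0.   ,  0.002,  0.   ,  0.001]), 'joint_efforts': array([-0.0000e+00, -6.6784e+01,  9.8500e-01, -3.1446e+01, -6.1000e-02,
        4.3000e-02,  0.0000e+00]), 'position': array([ 0.233, -0.58 ,  0.245]), 'ee_rot': array([-3.083e+00, -5.960e-01,  1.000e-03]), 'force': array([0.293, 0.459, 0.997]), 'ft_torque': array([0.025, 0.011, 0.006]), 'gripper_force': np.float64(0.0), 'width': np.float64(0.998)}
scene 395.59500452381576 395.59500452381576 252.8295985682024 189.60014476098706 [ 1.28521838 -0.46913164  0.84299972] [-2.04702881 -1.09557333  0.50619379]
top 469.07663830961445 469.07663830961445 248.76230568217966 182.6759762132807 [ 0.4264615  -0.00858135  1.40585483] [-2.137936    2.14241189 -0.15488864]
```

View pics/scene0.png

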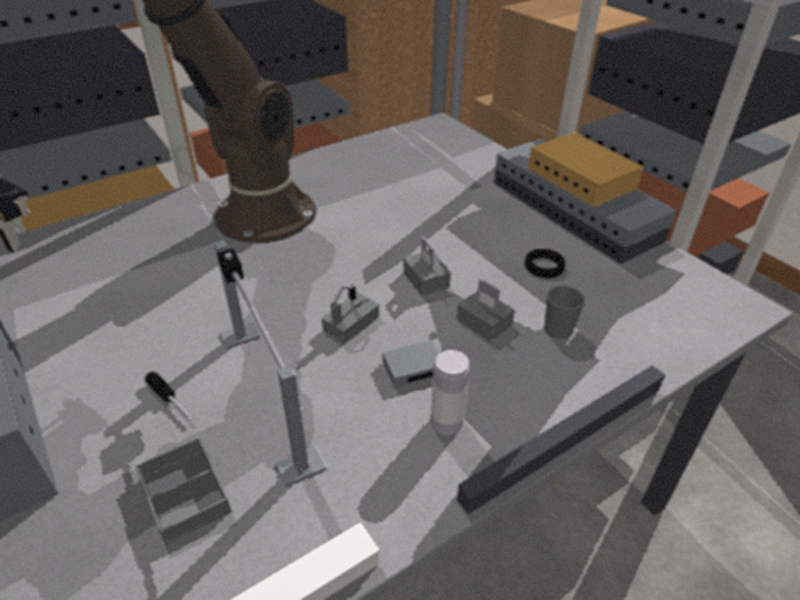

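View pics/top0.png

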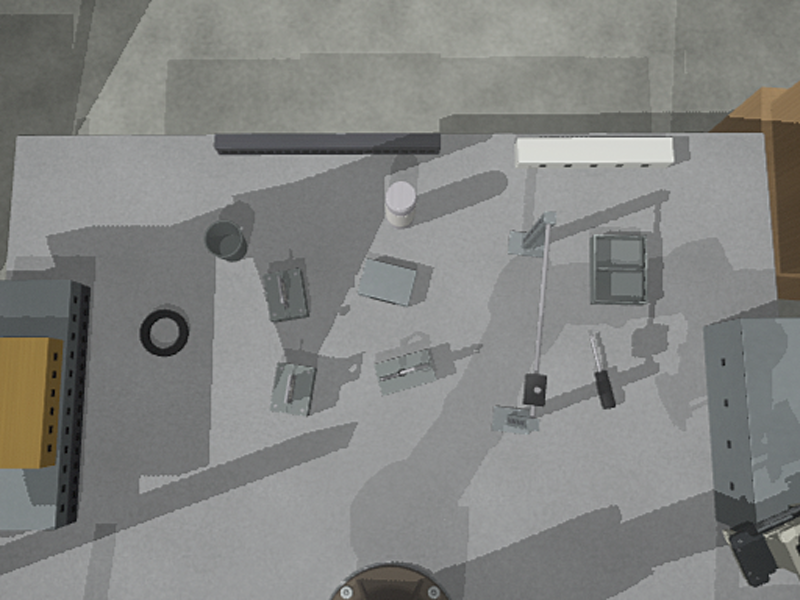

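The top view shows the two holders at (287,292) and (295,388), the hook block at (407,370), and the bar from (548,215) to (520,420) with its clamp at (535,388). I'll get the geometry and a zoom on the plates.

```bash
cat > h.py <<'E'
import numpy as np,cv2
from scipy.spatial.transform import Rotation as R
def load(n): return dict(np.load("%s.npz"%n))
def cloud(im):
    z=im["z_map"];v,u=np.indices(z.shape)
    p=np.stack([(u-im["cx"])/im["fx"]*z,(v-im["cy"])/im["fy"]*z,z],-1)
    P=p@R.from_rotvec(im["rotation"]).as_matrix().T+im["xyz"]
    P[z==0]=np.nan
    return P
def rect(P):
    r=cv2.minAreaRect((P[:,:2]*1000).astype(np.float32)); return np.round(r[0],1),np.round(r[1],1),round(r[2],1)
E
python3 - <<'E'
from h import *
T=load("top0");P=cloud(T);s=load("scene0");S=cloud(s)
k=.64
def reg(P,u0,v0,u1,v1,z0,z1):
    Q=P[int(v0*k):int(v1*k),int(u0*k):int(u1*k)].reshape(-1,3);return Q[(Q[:,2]>z0)&(Q[:,2]<z1)]
for n,b in dict(A=(255,240,320,330),B=(260,345,325,425),hook=(365,330,450,400),box=(350,240,425,310)).items():
    for zz in((.02,.036),(.03,.05),(.05,.07),(.07,.095),(.085,.15)):
        Q=reg(P,*b,*zz)
        if len(Q)>5: print(n,zz,len(Q),Q.mean(0).round(4),rect(Q))
Q=reg(P,515,205,560,430,.195,.225);print("bar",len(Q),rect(Q),np.median(Q[:,2]))
for y in np.arange(0.2,0.9,.04):
    q=Q[abs(Q[:,0]-y)<.02]
    if len(q):print(round(y,2),len(q),np.median(q,0).round(4),np.ptp(q[:,1]).round(3))
# scene bar
Q=S[(S[...,2]>.195)&(S[...,2]<.23)&(S[...,1]<-.1)&(S[...,1]>-.45)&(S[...,0]>.2)&(S[...,0]<.9)]
print("bar scene",len(Q),rect(Q),Q.mean(0))
im=s["pixels"][130:230,190:350,::-1]
cv2.imwrite("pics/s1.png",cv2.resize(im,(800,500),interpolation=cv2.INTER_CUBIC))
E
```

```text
A (0.02, 0.036) 50 [0.6084 0.1858 0.0307] (array([616.7, 195.8]), array([86.9, 69.5]), 9.8)
A (0.03, 0.05) 667 [0.6174 0.1955 0.042 ] (array([618.6, 196.5]), array([90.8, 70.9]), 9.0)
A (0.05, 0.07) 22 [0.615  0.1908 0.059 ] (array([613.2, 179.4]), array([40.4, 63. ]), 89.6)
A (0.07, 0.095) 22 [0.617  0.1946 0.0834] (array([619.5, 194.7]), array([49.7,  4.3]), 4.7)
A (0.085, 0.15) 38 [0.619  0.1961 0.0978] (array([619.8, 196.5]), array([51. ,  4.8]), 9.5)
B (0.02, 0.036) 33 [0.4453 0.1602 0.0311] (array([445.1, 178.9]), array([71.1, 81.4]), 82.9)
B (0.03, 0.05) 702 [0.442  0.1788 0.0422] (array([442.3, 180. ]), array([71.3, 89.5]), 81.7)
B (0.05, 0.07) 18 [0.4473 0.1796 0.0585] (array([450.8, 183.6]), array([46.1, 65.4]), 89.9)
B (0.07, 0.095) 26 [0.4429 0.1779 0.0804] (array([441.9, 178.3]), array([ 2.3, 48. ]), 79.9)
B (0.085, 0.15) 40 [0.4422 0.1793 0.0974] (array([441.9, 179.7]), array([ 4.7, 47.5]), 80.8)
hook (0.02, 0.036) 455 [ 0.4729 -0.0262  0.0328] (array([473. , -28.6]), array([ 59.8, 105. ]), 15.7)
hook (0.03, 0.05) 609 [ 0.4716 -0.0276  0.035 ] (array([472.8, -28.6]), ar
[... 301 characters left out ...]
100.4,  72.2]), 75.7)
box (0.03, 0.05) 236 [0.6427 0.0066 0.0318] (array([643.9,   4.2]), array([98.3, 68.1]), 76.2)
bar 549 (array([ 553.5, -246. ]), array([ 28. , 358.8]), 83.6) 0.21448406865445735
0.36 18 [ 0.3769 -0.2246  0.2194] 0.02
0.4 88 [ 0.3915 -0.2279  0.2177] 0.023
0.44 52 [ 0.4372 -0.221   0.22  ] 0.031
0.48 54 [ 0.4784 -0.2386  0.2136] 0.023
0.52 49 [ 0.5217 -0.2435  0.2134] 0.01
0.56 48 [ 0.5594 -0.2486  0.2144] 0.01
0.6 51 [ 0.6007 -0.2532  0.2139] 0.012
0.64 45 [ 0.6402 -0.2575  0.2138] 0.009
0.68 47 [ 0.6794 -0.2621  0.2133] 0.01
0.72 97 [ 0.7175 -0.2651  0.2181] 0.021
bar scene 680 (array([ 552.6, -249.8]), array([ 30.2, 360.3]), 83.4) [ 0.55612277 -0.25121133  0.21557523]
```

View pics/s1.png

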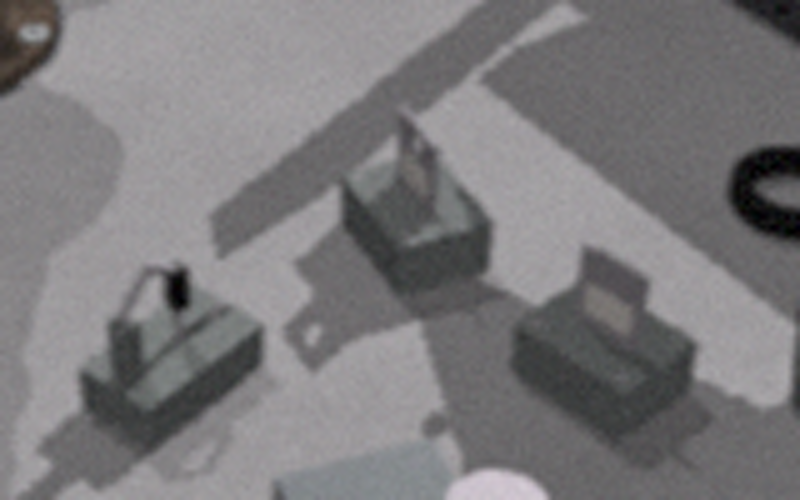

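Plate B at (418,150) in the crop has the hole, and its shadow shows one too at (312,330), so the tag is the nearer plate. The farther plate is blank. I'll plan the approach over the hook.

```bash
cat >> h.py <<'E'
from scipy.linalg import logm,expm,fractional_matrix_power
def T(p,Rm): M=np.eye(4);M[:3,:3]=Rm;M[:3,3]=p;return M
def hookR(yaw,tilt=0):  # hook x at yaw deg; tilt: top towards -x
    return (R.from_euler('z',yaw,degrees=True)*R.from_euler('y',-tilt,degrees=True)).as_matrix()
FL=np.diag([-1.,1,-1])
def toolT(p,yaw,tilt=0,off=0): # sleeve centre p -> tool pose, TCP off m up the shank
    Rh=hookR(yaw,tilt);return T(np.array(p)+Rh[:,2]*off,Rh@FL)
def cur(s): return T(s["position"],R.from_rotvec(s["ee_rot"]).as_matrix())
def rows(A,B,n):
    M=expm(logm(np.linalg.inv(A)@B).real/n)
    print(n,"rows of",M[:3,3].round(4).tolist(),R.from_matrix(M[:3,:3]).as_rotvec().round(4).tolist())
def split(A,B): # shift in A's axes, then turn
    M=np.linalg.inv(A)@B;print("shift",M[:3,3].round(4).tolist(),"turn",R.from_matrix(M[:3,:3]).as_rotvec().round(4).tolist())
E
python3 - <<'E'
from h import *
from cell import arm
A=cur(arm.observe());A[2,3]+=.09
B=toolT([.469,-.022,.33],-75)
rows(A,B,20)
C=B.copy();C[2,3]=.22;split(B,C)
E
```

```text
20 rows of [0.0329, -0.0033, 0.0003] [-0.0001, -0.0, -0.0725]
shift [0.0, 0.0, 0.11] turn [0.0, 0.0, 0.0]
```

arm_command(targets=[[[0,0,-0.045,0,0,0],[0,0,-0.045,0,0,0]]])

```text
clock: 0.35
position: [0.2326, -0.5795, 0.336]
ee_rot: [-3.082, -0.595, 0.001]
force: [0.1, 0.1, -0.0]
width: 1.001
gripper_force: 0.0
```

arm_command(targets=[[[0.0329,-0.0033,0.0003,0,0,-0.0725],[0.0329,-0.0033,0.0003,0,0,-0.0725],[0.0329,-0.0033,0.0003,0,0,-0.0725],[0.0329,-0.0033,0.0003,0,0,-0.0725],[0.0329,-0.0033,0.0003,0,0,-0.0725],[0.0329,-0.0033,0.0003,0,0,-0.0725],[0.0329,-0.0033,0.0003,0,0,-0.0725],[0.0329,-0.0033,0.0003,0,0,-0.0725],[0.0329,-0.0033,0.0003,0,0,-0.0725],[0.0329,-0.0033,0.0003,0,0,-0.0725]]])

```text
clock: 1.6
position: [0.4573, -0.3441, 0.3328]
ee_rot: [2.669, 1.657, -0.0]
force: [0.3, 0.0, -0.3]
width: 1.001
gripper_force: 0.0
```

arm_command(targets=[[[0.0329,-0.0033,0.0003,0,0,-0.0725],[0.0329,-0.0033,0.0003,0,0,-0.0725],[0.0329,-0.0033,0.0003,0,0,-0.0725],[0.0329,-0.0033,0.0003,0,0,-0.0725],[0.0329,-0.0033,0.0003,0,0,-0.0725],[0.0329,-0.0033,0.0003,0,0,-0.0725],[0.0329,-0.0033,0.0003,0,0,-0.0725],[0.0329,-0.0033,0.0003,0,0,-0.0725],[0.0329,-0.0033,0.0003,0,0,-0.0725],[0.0329,-0.0033,0.0003,0,0,-0.0725]]])

```text
clock: 2.85
position: [0.468, -0.0208, 0.3297]
ee_rot: [1.907, 2.496, -0.0]
force: [-0.2, -0.1, 0.3]
width: 0.996
gripper_force: 0.0
```

arm_command(targets=[[[0,0,0.04,0,0,0],[0,0,0.04,0,0,0],[0,0,0.03,0,0,0],[0,0,0,0,0,0],[0,0,0,0,0,0]]])

```text
clock: 3.48
position: [0.4691, -0.0223, 0.2209]
ee_rot: [1.912, 2.492, 0.001]
force: [0.7, 0.4, -0.1]
width: 0.997
gripper_force: 0.0
```

Run:
```python
from h import *
from cell import arm
s=arm.observe();print(s["position"],s["ee_rot"],s["joints"].round(2))
im=arm.get_image("wrist");print({k:v for k,v in im.items() if k not in("pixels","z_map")})
np.savez("w0.npz",A=cur(s),**im)
cv2.imwrite("pics/w0.png",cv2.resize(im["pixels"][:,:,::-1],(800,600),interpolation=cv2.INTER_CUBIC))
```

```text
[ 0.46913857 -0.02227666  0.22089185] [1.91157231e+00 2.49185111e+00 1.27362357e-03] [ 0.37  0.26 -0.53  1.94  0.16  0.98  0.04]
{'fx': 297.3186396354542, 'fy': 297.3186396354542, 'cx': 258.3807327048747, 'cy': 195.94962710147647, 'T_tool_cam': array([[ 6.94678640e-04, -9.60514496e-01, -2.78229078e-01,
         7.70449397e-02],
       [ 9.99998921e-01,  3.07196036e-04,  1.43626844e-03,
        -1.49685914e-03],
       [-1.29408579e-03, -2.78229776e-01,  9.60513674e-01,
        -1.37538809e-01],
       [ 0.00000000e+00,  0.00000000e+00,  0.00000000e+00,
         1.00000000e+00]])}
```

View pics/w0.png

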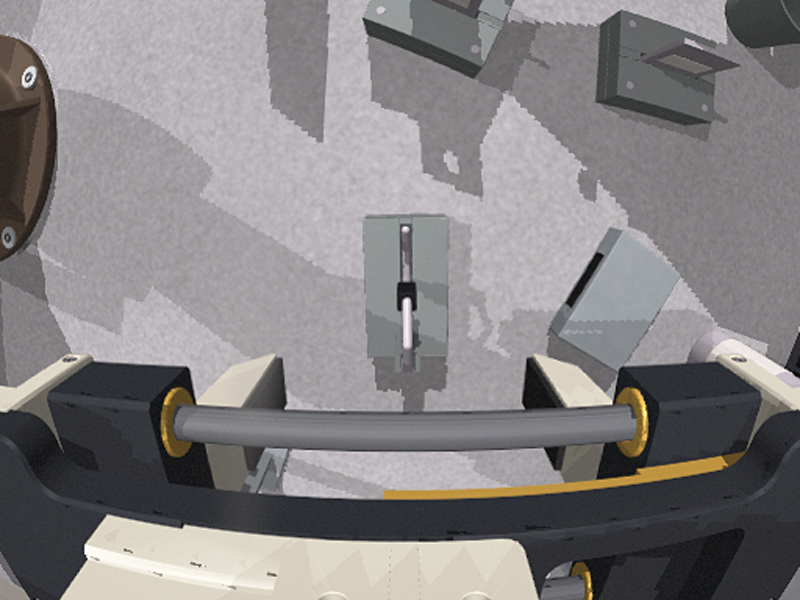

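The wrist view shows the hook centred between the fingers, with the sleeve at (406,290), the tip at (405,230) and the block from (365,215) to (448,370). I'll measure from this depth image.

```bash
cat >> h.py <<'E'
def wcloud(im,A):
    z=im["z_map"];v,u=np.indices(z.shape);x=u-im["cx"];y=v-im["cy"];r=np.hypot(x,y)+1e-9;th=r/im["fx"]
    k=np.tan(th)/r*z
    p=np.stack([x*k,y*k,z,np.ones_like(z)],-1)@(A@im["T_tool_cam"]).T
    p=p[...,:3];p[z==0]=np.nan;return p
E
python3 - <<'E'
from h import *
im=load("w0");P=wcloud(im,im["A"]);k=.64
Q=P[int(195*k):int(375*k),int(355*k):int(455*k)].reshape(-1,3)
for a,b in((.025,.04),(.045,.07),(.07,.088),(.082,.095),(.088,.115)):
    q=Q[(Q[:,2]>a)&(Q[:,2]<b)]
    if len(q)>5:print(a,b,len(q),q.mean(0).round(4),q[:,2].max().round(4),rect(q))
px=im["pixels"].astype(int)
sl=(px.max(-1)<45);sl[:int(275*k)]=0;sl[int(312*k):]=0;sl[:,:int(390*k)]=0;sl[:,int(422*k):]=0
q=P[sl];print("sleeve",len(q),np.nanmedian(q,0),np.nanmax(q[:,2]),rect(q[q[:,2]>.08]) if (q[:,2]>.08).sum()>4 else 0)
for v in range(int(222*k),int(372*k),6):
    row=P[v,int(385*k):int(425*k)];zz=row[:,2];m=zz>np.nanmax(zz)-.006
    print(v,row[m].mean(0).round(4),m.sum())
# plate B
Q=P[:100,220:360].reshape(-1,3);q=Q[(Q[:,2]>.035)&(Q[:,2]<.05)];print("holder",rect(q))
q=Q[(Q[:,2]>.06)&(Q[:,2]<.11)];print(len(q),q.mean(0) if len(q) else 0)
E
```

```text
0.025 0.04 3984 [ 0.4697 -0.022   0.0324] 0.0398 (array([471.1, -26.8]), array([ 60.3, 105.1]), 16.0)
0.045 0.07 128 [ 0.4777 -0.0499  0.0609] 0.0699 (array([475.7, -41.5]), array([16.5, 57.7]), 15.2)
0.07 0.088 230 [ 0.4748 -0.0403  0.08  ] 0.088 (array([475.7, -41.7]), array([15.6, 57.9]), 15.1)
0.082 0.095 245 [ 0.4711 -0.0271  0.0892] 0.095 (array([474.6, -40.6]), array([11.5, 54.9]), 14.8)
0.088 0.115 326 [ 0.4731 -0.0336  0.096 ] 0.1071 (array([474.3, -38.8]), array([11.3, 50. ]), 15.4)
sleeve 140 [ 0.46765167 -0.01539089  0.08717074] 0.09016689488130497 (array([469. , -19.8]), array([10.7, 12. ]), 19.3)
142 [0.457  0.0202 0.0327] 26
148 [0.4619 0.0151 0.0365] 8
154 [0.4606 0.0072 0.032 ] 23
160 [0.4618 0.0007 0.0326] 18
166 [ 0.4635 -0.0059  0.0326] 18
172 [ 0.4652 -0.0125  0.0326] 19
178 [ 0.4688 -0.0172  0.039 ] 5
184 [ 0.4672 -0.0144  0.079 ] 12
190 [ 0.4685 -0.0177  0.0883] 13
196 [ 0.4698 -0.0226  0.091 ] 9
202 [ 0.471  -0.027   0.0955] 7
208 [ 0.4726 -0.0314  0.0988] 6
214 [ 0.4738 -0.0359  0.1024] 6
220 [ 0.475  -0.0405  0.1051] 6
226 [ 0.477  -0.0478  0.1011] 6
232 [ 0.4797 -0.0571  0.0926] 6
holder (array([439.8, 174.9]), array([58.6, 89.9]), 81.1)
31 [0.46130263 0.17615362 0.06497175]
```

arm_command(targets=[[[0.002,0,0.02,0,0,0],[0,0,0.04,0,0,0],[0,0,0.04,0,0,0],[0,0,0.021,0,0,0],[0,0,0.01,0,0,0],[0,0,0.01,0,0,0],[0,0,0,0,0,0],[0,0,0,0,0,0]]], jaw=0.06)

```text
clock: 4.53
position: [0.4686, -0.0209, 0.0794]
ee_rot: [1.913, 2.491, 0.001]
force: [0.1, 0.5, -0.1]
width: 0.649
gripper_force: 0.0
```

arm_command(targets=[[[0,0,0,0,0,0],[0,0,0,0,0,0],[0,0,0,0,0,0],[0,0,0,0,0,0],[0,0,0,0,0,0],[0,0,0,0,0,0],[0,0,0,0,0,0],[0,0,0,0,0,0]]], jaw=0.0, newtons=40)

```text
clock: 5.52
position: [0.4689, -0.0207, 0.0789]
ee_rot: [1.913, 2.491, 0.002]
force: [4.0, 1.4, -0.8]
width: 0.129
gripper_force: 40.0
```

arm_command(targets=[[[0,0,-0.01,0,0,0],[0,0,-0.015,0,0,0],[0,0,-0.03,0,0,0],[0,0,-0.045,0,0,0],[0,0,-0.045,0,0,0],[0,0,0,0,0,0]]])

```text
clock: 6.28
position: [0.469, -0.0209, 0.2267]
ee_rot: [1.912, 2.488, 0.003]
force: [-0.1, 0.3, -0.2]
width: 0.129
gripper_force: 40.0
```

Run:
```python
from h import *
from cell import arm
A=cur(arm.observe());print(A[:3,3])
Rh=hookR(-98.5,35);n=np.array([np.cos(np.radians(81.5)),np.sin(np.radians(81.5)),0])
hole=np.array([.442,.1795,.087])
tip=hole-.035*n;p=tip-Rh@[-.037,0,-.038];print("sleeve",p)
B=toolT(p,-98.5,35,.004)
C=B.copy();C[2,3]+=.06
rows(A,C,10);split(C,B)
```

```text
[ 0.4690396  -0.02090471  0.22670334]
sleeve [0.43556841 0.13646523 0.13935011]
10 rows of [0.0166, -0.002, -0.0021] [0.0129, -0.0601, 0.0395]
shift [0.0344, 0.0, 0.0491] turn [0.0, -0.0, 0.0]
```

arm_command(targets=[[[0.0166,-0.002,-0.0021,0.0129,-0.0601,0.0395],[0.0166,-0.002,-0.0021,0.0129,-0.0601,0.0395],[0.0166,-0.002,-0.0021,0.0129,-0.0601,0.0395],[0.0166,-0.002,-0.0021,0.0129,-0.0601,0.0395],[0.0166,-0.002,-0.0021,0.0129,-0.0601,0.0395],[0.0166,-0.002,-0.0021,0.0129,-0.0601,0.0395],[0.0166,-0.002,-0.0021,0.0129,-0.0601,0.0395],[0.0166,-0.002,-0.0021,0.0129,-0.0601,0.0395],[0.0166,-0.002,-0.0021,0.0129,-0.0601,0.0395],[0.0166,-0.002,-0.0021,0.0129,-0.0601,0.0395]]])

```text
clock: 7.52
position: [0.4339, 0.1386, 0.1989]
ee_rot: [2.022, 1.744, -0.647]
force: [0.8, -0.8, 0.0]
width: 0.126
gripper_force: 40.0
```

arm_command(targets=[[[0.0086,0,0.0123,0,0,0],[0.0086,0,0.0123,0,0,0],[0.0086,0,0.0123,0,0,0],[0.0086,0,0.0123,0,0,0],[0,0,0,0,0,0],[0,0,0,0,0,0]]])

```text
clock: 8.28
position: [0.4346, 0.1388, 0.14]
ee_rot: [2.025, 1.747, -0.642]
force: [-0.1, -0.1, 0.0]
width: 0.129
gripper_force: 40.0
```

Run:
```python
from h import *
from cell import arm
s=arm.observe();A=cur(s);print(A.round(4),s["joints"].round(2))
im=arm.get_image("wrist");np.savez("w1.npz",A=A,**im)
sc=arm.get_image("scene");np.savez("s1.npz",**sc);np.savez("t1.npz",**arm.get_image("top"))
c=sc["pixels"][120:200,230:310,::-1]
a=cv2.resize(im["pixels"][60:380,120:440,::-1],(480,480),interpolation=cv2.INTER_CUBIC)
b=cv2.resize(c,(300,300),interpolation=cv2.INTER_CUBIC)
o=np.zeros((480,780,3),np.uint8);o[:,:480]=a;o[:300,480:]=b
cv2.imwrite("pics/w1.png",o)
```

```text
[[ 0.1189  0.989  -0.088   0.4346]
 [ 0.8108 -0.1479 -0.5663  0.1388]
 [-0.5731 -0.004  -0.8195  0.14  ]
 [ 0.      0.      0.      1.    ]] [-0.4   0.59 -0.46  1.84  0.57  1.37 -1.3 ]
```

View pics/w1.png

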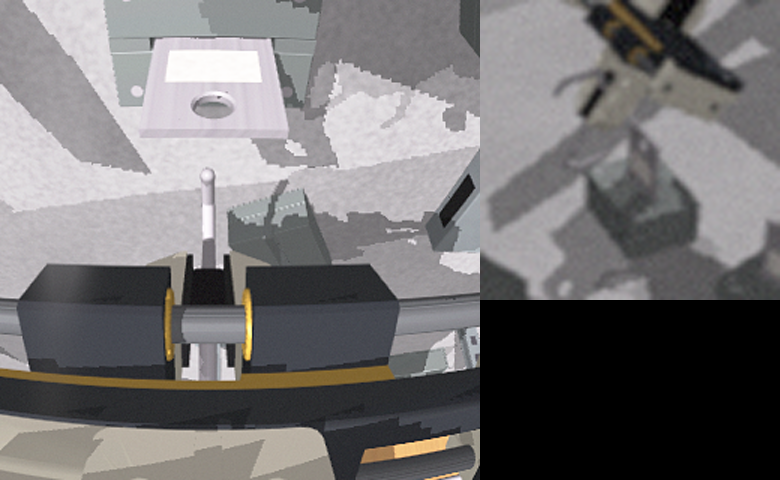

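The wrist view shows the plate's left face with its hole at about (213,104) in the crop and the hook tip at (208,174), short of the plate on its right side. I'll measure both in the same picture.

Run:
```python
from h import *
im=load("w1");A=im["A"];P=wcloud(im,A)
px=im["pixels"].astype(int)
# plate face points
u0,v0,u1,v1=212,86,312,152
Q=P[v0:v1,u0:u1].reshape(-1,3);m=(Q[:,2]>.055)&(Q[:,2]<.102)&(Q[:,1]>.165)&(Q[:,1]<.195);q=Q[m]
c=q.mean(0);U,S,V=np.linalg.svd(q-c);n=V[2]*np.sign(V[2][1]);r=(q-c)@n
q=q[abs(r)<.0015];c=q.mean(0);U,S,V=np.linalg.svd(q-c,full_matrices=False);n=V[2]*np.sign(V[2][1]);print("face",len(q),c.round(4),n.round(4),"yaw",np.degrees(np.arctan2(n[1],n[0])).round(2),"rms",((q-c)@n).std())
t=np.array([n[1],-n[0],0]);t/=np.linalg.norm(t)
qt=(q-c)@t;print("edges along t",qt.min(),qt.max(),"zmax",q[:,2].max()); mid=(np.percentile(qt,.5)+np.percentile(qt,99.5))/2
print("mid",(c+mid*t).round(4), "width",np.ptp(qt))
# ray-plane for hole pixel
def ray(u,v):
    x,y=u-im["cx"],v-im["cy"];rr=np.hypot(x,y);th=rr/im["fx"];d=np.array([x/rr*np.sin(th),y/rr*np.sin(th),np.cos(th)])
    M=A@im["T_tool_cam"];return M[:3,3],M[:3,:3]@d
def hit(u,v):
    o,d=ray(u,v);return o+d*((c-o)@n)/(d@n)
for uv in((262,129.3),(247.5,129),(275.5,129),(262,121.5),(262,136.5)): print(uv,hit(*uv).round(4))
# tip
for v in range(170,196,4):
    row=P[v,250:268];z=row[:,2];k=z>np.nanmax(z)-.006;print(v,row[k].mean(0).round(4),k.sum())
tip=(A@np.r_[np.diag([-1,1,-1.])@np.array([-.037,0,-.038-.004]),1])[:3];print("tip model",tip)
o,d=ray(258.7,176);s=(tip-o)@d;print("tip ray miss",(o+d*s-tip).round(4))
```

```text
face 4303 [0.4409 0.1831 0.0796] [0.1508 0.9884 0.0202] yaw 81.33 rms 0.0005233096291008746
edges along t -0.02502942544651119 0.02531155653951891 zmax 0.10006154920872003
mid [0.441  0.1831 0.0796] width 0.0503409819860301
(262, 129.3) [0.441  0.183  0.0853]
(247.5, 129) [0.4335 0.1842 0.0851]
(275.5, 129) [0.4481 0.1819 0.0849]
(262, 121.5) [0.4411 0.1831 0.0786]
(262, 136.5) [0.441  0.1829 0.0912]
170 [ 0.4212  0.0636 -0.0012] 18
174 [0.4336 0.1479 0.0842] 9
178 [0.4334 0.1463 0.086 ] 9
182 [0.4327 0.1414 0.0849] 9
186 [0.4318 0.136  0.0835] 9
190 [0.4313 0.1304 0.0822] 8
194 [0.4304 0.1241 0.0804] 8
tip model [0.43529236 0.14504191 0.08439075]
tip ray miss [-0.0016  0.0007 -0.0005]
```

Hole centre is (0.441, 0.181, 0.086), and the tip axis needs +2.5 mm sideways and about 7 mm down. I'll correct and insert along the tip's axis.

arm_command(targets=[[[0.004,0.0025,0.0057,0,0,0],[0.0037,0,-0.0044,0,0,0],[0.0037,0,-0.0044,0,0,0],[0.0037,0,-0.0044,0,0,0],[0.0037,0,-0.0044,0,0,0],[0.0037,0,-0.0044,0,0,0],[0.0037,0,-0.0044,0,0,0],[0.0037,0,-0.0044,0,0,0],[0,0,0,0,0,0]]])

```text
clock: 9.55
position: [0.4427, 0.1775, 0.1432]
ee_rot: [2.024, 1.747, -0.641]
force: [-0.8, -0.6, -0.1]
width: 0.127
gripper_force: 40.0
```

Run:
```python
from h import *
from cell import arm
s=arm.observe();A=cur(s)
im=arm.get_image("wrist");np.savez("w2.npz",A=A,**im)
cv2.imwrite("pics/w2.png",cv2.resize(im["pixels"][80:240,160:360,::-1],(800,640))[:600])
```

```text
(no output)
```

View pics/w2.png

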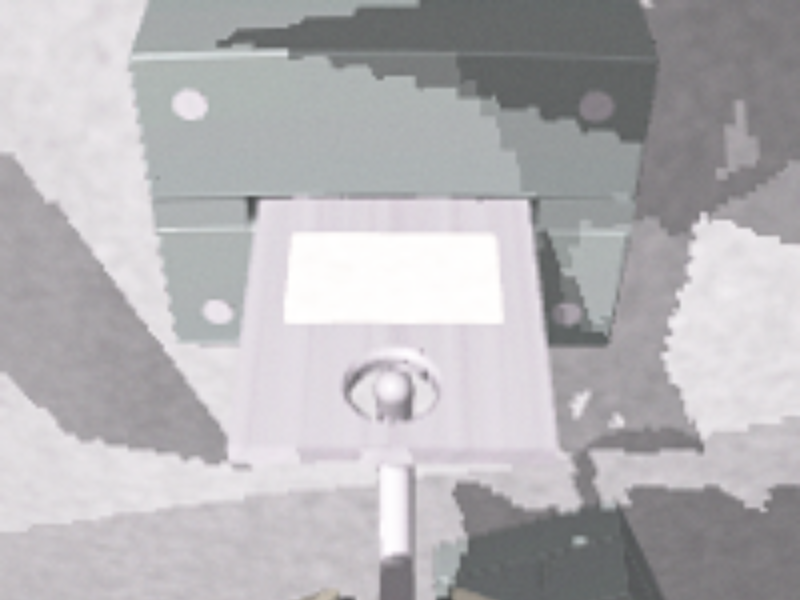

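The tip (392,385) is through the middle of the hole. I'll go on to the bend, then lift slowly.

arm_command(targets=[[[0.0037,0,-0.0044,0,0,0],[0.0037,0,-0.0044,0,0,0],[0.0037,0,-0.0044,0,0,0],[0,0,0,0,0,0]]])

```text
clock: 10.1
position: [0.4452, 0.1941, 0.1476]
ee_rot: [2.024, 1.748, -0.641]
force: [-0.2, -1.1, -0.4]
width: 0.128
gripper_force: 40.0
```

arm_command(targets=[[[-0.0028,0,-0.0041,0,0,0],[-0.0028,0,-0.0041,0,0,0],[-0.0028,0,-0.0041,0,0,0],[-0.0028,0,-0.0041,0,0,0],[-0.0028,0,-0.0041,0,0,0],[-0.0028,0,-0.0041,0,0,0],[-0.0028,0,-0.0041,0,0,0],[-0.0028,0,-0.0041,0,0,0],[-0.0028,0,-0.0041,0,0,0],[-0.0028,0,-0.0041,0,0,0]]])

```text
clock: 11.35
position: [0.4454, 0.1939, 0.1976]
ee_rot: [2.024, 1.747, -0.642]
force: [0.2, -0.5, -2.0]
width: 0.128
gripper_force: 40.0
```

arm_command(targets=[[[-0.0046,0,-0.0066,0,0,0],[-0.0046,0,-0.0066,0,0,0],[-0.0046,0,-0.0066,0,0,0],[-0.0046,0,-0.0066,0,0,0],[-0.0046,0,-0.0066,0,0,0],[-0.0046,0,-0.0066,0,0,0],[-0.0046,0,-0.0066,0,0,0],[-0.0046,0,-0.0066,0,0,0]]])

```text
clock: 12.35
position: [0.4457, 0.194, 0.2621]
ee_rot: [2.024, 1.747, -0.642]
force: [0.7, -0.4, -1.3]
width: 0.13
gripper_force: 40.0
```

Run:
```python
from h import *
from cell import arm
s=arm.observe();A=cur(s);print(A[:3,3],s["force"])
sc=arm.get_image("scene");np.savez("s2.npz",**sc)
hx=hookR(-96.7)[:,0];bar=np.array([.583,-.251,.21])
def pose(rx,rz): return toolT(bar-rx*hx-[0,0,rz],-96.7,25,.004)
w=[pose(.1,-.045),pose(.1,-.008),pose(.026,-.008),pose(.024,.010),pose(.014,.022),pose(.011,.028)]
rows(A,w[0],40)
for a,b in zip(w,w[1:]): split(a,b)
cv2.imwrite("pics/s2.png",cv2.resize(sc["pixels"][80:220,180:340,::-1],(640,560),interpolation=cv2.INTER_CUBIC))
```

```text
[0.44570577 0.19401295 0.2621311 ] [ 0.68633828 -0.38281974 -1.33161398]
40 rows of [-0.0069, 0.0048, 0.0041] [-0.0005, 0.0044, -0.0006]
shift [0.0156, 0.0, 0.0335] turn [0.0, -0.0, 0.0]
shift [-0.0671, -0.0, 0.0313] turn [0.0, -0.0, 0.0]
shift [0.0058, -0.0, 0.0172] turn [0.0, -0.0, 0.0]
shift [-0.004, 0.0, 0.0151] turn [0.0, -0.0, 0.0]
shift [-0.0002, 0.0, 0.0067] turn [0.0, -0.0, 0.0]
```

View pics/s2.png

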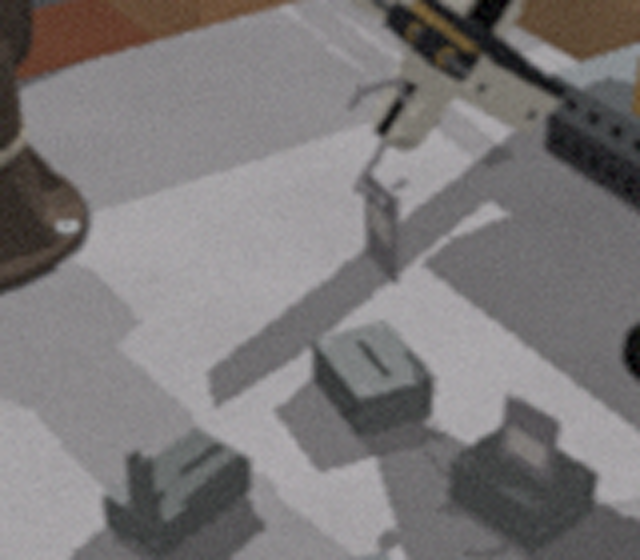

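The plate hangs on the hook at (380,225) and its holder is empty. Now I travel to the bar.

arm_command(targets=[[[-0.0035,0.0024,0.0021,-0.0003,0.0022,-0.0003],[-0.0035,0.0024,0.0021,-0.0003,0.0022,-0.0003],[-0.0069,0.0048,0.0041,-0.0005,0.0044,-0.0006],[-0.0069,0.0048,0.0041,-0.0005,0.0044,-0.0006],[-0.0069,0.0048,0.0041,-0.0005,0.0044,-0.0006],[-0.0069,0.0048,0.0041,-0.0005,0.0044,-0.0006],[-0.0069,0.0048,0.0041,-0.0005,0.0044,-0.0006],[-0.0069,0.0048,0.0041,-0.0005,0.0044,-0.0006],[-0.0069,0.0048,0.0041,-0.0005,0.0044,-0.0006],[-0.0069,0.0048,0.0041,-0.0005,0.0044,-0.0006]]])

```text
clock: 13.65
position: [0.4783, 0.1157, 0.2655]
ee_rot: [2.043, 1.775, -0.603]
force: [-0.4, 0.9, -1.1]
width: 0.131
gripper_force: 40.0
```

arm_command(targets=[[[-0.0069,0.0048,0.0041,-0.0005,0.0044,-0.0006],[-0.0069,0.0048,0.0041,-0.0005,0.0044,-0.0006],[-0.0069,0.0048,0.0041,-0.0005,0.0044,-0.0006],[-0.0069,0.0048,0.0041,-0.0005,0.0044,-0.0006],[-0.0069,0.0048,0.0041,-0.0005,0.0044,-0.0006],[-0.0069,0.0048,0.0041,-0.0005,0.0044,-0.0006],[-0.0069,0.0048,0.0041,-0.0005,0.0044,-0.0006],[-0.0069,0.0048,0.0041,-0.0005,0.0044,-0.0006],[-0.0069,0.0048,0.0041,-0.0005,0.0044,-0.0006],[-0.0069,0.0048,0.0041,-0.0005,0.0044,-0.0006]]])

```text
clock: 14.9
position: [0.5148, 0.0296, 0.2666]
ee_rot: [2.064, 1.806, -0.559]
force: [0.7, -0.5, -1.8]
width: 0.127
gripper_force: 40.0
```

arm_command(targets=[[[-0.0069,0.0048,0.0041,-0.0005,0.0044,-0.0006],[-0.0069,0.0048,0.0041,-0.0005,0.0044,-0.0006],[-0.0069,0.0048,0.0041,-0.0005,0.0044,-0.0006],[-0.0069,0.0048,0.0041,-0.0005,0.0044,-0.0006],[-0.0069,0.0048,0.0041,-0.0005,0.0044,-0.0006],[-0.0069,0.0048,0.0041,-0.0005,0.0044,-0.0006],[-0.0069,0.0048,0.0041,-0.0005,0.0044,-0.0006],[-0.0069,0.0048,0.0041,-0.0005,0.0044,-0.0006],[-0.0069,0.0048,0.0041,-0.0005,0.0044,-0.0006],[-0.0069,0.0048,0.0041,-0.0005,0.0044,-0.0006]]])

```text
clock: 16.15
position: [0.552, -0.0561, 0.2641]
ee_rot: [2.084, 1.837, -0.514]
force: [-0.1, 0.2, -1.8]
width: 0.13
gripper_force: 40.0
```

arm_command(targets=[[[-0.0069,0.0048,0.0041,-0.0005,0.0044,-0.0006],[-0.0069,0.0048,0.0041,-0.0005,0.0044,-0.0006],[-0.0069,0.0048,0.0041,-0.0005,0.0044,-0.0006],[-0.0069,0.0048,0.0041,-0.0005,0.0044,-0.0006],[-0.0069,0.0048,0.0041,-0.0005,0.0044,-0.0006],[-0.0069,0.0048,0.0041,-0.0005,0.0044,-0.0006],[-0.0069,0.0048,0.0041,-0.0005,0.0044,-0.0006],[-0.0069,0.0048,0.0041,-0.0005,0.0044,-0.0006],[-0.0069,0.0048,0.0041,-0.0005,0.0044,-0.0006],[-0.0035,0.0024,0.0021,-0.0003,0.0022,-0.0003]]])

```text
clock: 17.4
position: [0.5879, -0.1375, 0.2586]
ee_rot: [2.102, 1.865, -0.47]
force: [0.5, 0.2, -1.7]
width: 0.123
gripper_force: 40.0
```

arm_command(targets=[[[-0.0035,0.0024,0.0021,-0.0003,0.0022,-0.0003],[0.0039,0,0.0084,0,0,0],[0.0039,0,0.0084,0,0,0],[0.0039,0,0.0084,0,0,0],[0.0039,0,0.0084,0,0,0],[0,0,0,0,0,0],[0,0,0,0,0,0],[0,0,0,0,0,0]]])

```text
clock: 18.4
position: [0.5899, -0.1411, 0.2216]
ee_rot: [2.102, 1.867, -0.467]
force: [1.1, 0.7, -1.3]
width: 0.126
gripper_force: 40.0
```

Run:
```python
from h import *
from cell import arm
s=arm.observe();A=cur(s);print(A.round(4),s["joints"].round(2))
im=arm.get_image("wrist");np.savez("w3.npz",A=A,**im);P=wcloud(im,A)
sc=arm.get_image("scene");np.savez("s3.npz",**sc);S=cloud(sc)
t=arm.get_image("top");np.savez("t3.npz",**t);TT=cloud(t)
for n,C in(("w",P),("s",S),("t",TT)):
    q=C[(C[...,2]>.203)&(C[...,2]<.217)&(C[...,1]<-.225)&(C[...,1]>-.275)&(C[...,0]>.5)&(C[...,0]<.69)]
    if len(q)>20:
        c=np.polyfit(q[:,0],q[:,1],1);print(n,len(q),"y@.583",np.polyval(c,.583),"deg",np.degrees(np.arctan(c[0])),"z",np.percentile(q[:,2],[5,95]))
hx=hookR(-96.7)[:,0];bar=np.array([.583,-.251,.21])
d=A[:3,3]-A[:3,2]*-.0-hookR(-96.7,25)[:,2]*.004-bar
print("bar rel x,z,y",-d@hx,-d[2],d@hookR(-96.7)[:,1])
a=cv2.resize(sc["pixels"][130:330,110:290,::-1],(540,600));cv2.imwrite("pics/s3.png",a)
```

```text
[[ 0.1075  0.993  -0.0485  0.5899]
 [ 0.8988 -0.118  -0.4221 -0.1411]
 [-0.4249  0.0017 -0.9052  0.2216]
 [ 0.      0.      0.      1.    ]] [ 0.15  0.49 -0.35  1.67  0.62  1.23 -0.58]
s 194 y@.583 -0.2537641214939387 deg -6.623511654042592 z [0.21057813 0.21539096]
t 216 y@.583 -0.2511572490337454 deg -6.526144244034229 z [0.20906036 0.21607807]
bar rel x,z,y 0.10823701001473035 -0.00796709179092392 -0.006008625383731928
```

View pics/s3.png

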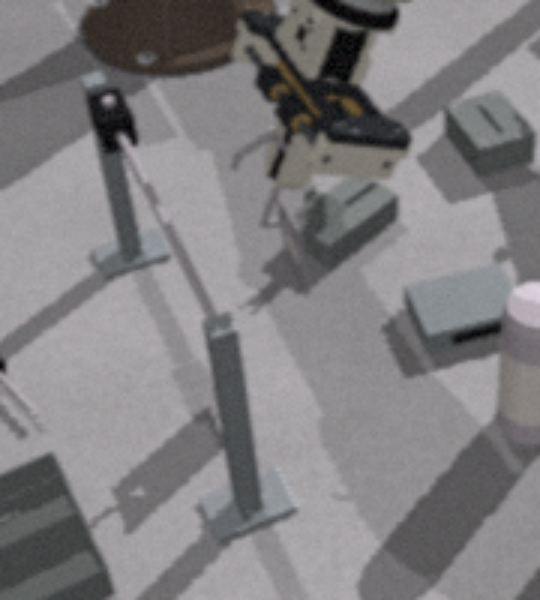

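The hook with its crook (240,160) stands left of the bar, and the shadow shows plate and hole at (135,490). The plate itself blends with the block, so I'll check it by depth and verify the hook's points.

Run:
```python
from h import *
S=cloud(load("s3"));TT=cloud(load("t3"))
hR=hookR(-96.7,25)
im=load("w3");A=im["A"];slv=A[:3,3]-hR[:,2]*.004
q=S[(abs(S[...,0]-slv[0])<.06)&(abs(S[...,1]-slv[1])<.06)]
p=q[(q[:,2]>.08)&(q[:,2]<.16)];print("plate",len(p),p.mean(0),p.min(0),p.max(0))
for n,pt in dict(tip=[-.037,0,-.038],bend=[-.02,0,-.058],peak=[.022,0,.03],c2=[.046,0,.01],end=[.046,0,-.002]).items():
    w=slv+hR@pt;print(n,w.round(4))
# observed crook in scene/top: points right of sleeve
for n,C in(("s",S),("t",TT)):
    c=C[(abs(C[...,0]-slv[0])<.03)&(C[...,1]>slv[1]-.055)&(C[...,1]<slv[1]-.018)&(C[...,2]>.215)&(C[...,2]<.28)]
    if len(c):
        o=np.argsort(c[:,1]);print(n,len(c));print(c[o][::max(1,len(c)//8)].round(4))
```

```text
plate 125 [ 0.59447813 -0.14708166  0.12662832] [ 0.56202083 -0.15638599  0.08585488] [ 0.61447903 -0.1401948   0.15963542]
tip [ 0.5917 -0.1254  0.1679]
bend [ 0.5889 -0.1491  0.1569]
peak [ 0.5888 -0.15    0.2545]
c2 [ 0.5853 -0.18    0.2465]
end [ 0.5847 -0.185   0.2356]
s 37
[[ 0.5849 -0.1891  0.2373]
 [ 0.5869 -0.187   0.2409]
 [ 0.5855 -0.1854  0.2485]
 [ 0.5863 -0.1829  0.251 ]
 [ 0.585  -0.1795  0.2517]
 [ 0.5869 -0.1752  0.251 ]
 [ 0.5847 -0.171   0.2539]
 [ 0.5867 -0.1671  0.2504]
 [ 0.5894 -0.1651  0.2575]
 [ 0.5881 -0.1616  0.2582]]
t 26
[[ 0.5871 -0.1875  0.2396]
 [ 0.5836 -0.1839  0.2467]
 [ 0.5857 -0.181   0.2495]
 [ 0.5857 -0.1785  0.2499]
 [ 0.5857 -0.176   0.2495]
 [ 0.5877 -0.1731  0.2533]
 [ 0.588  -0.1683  0.2518]
 [ 0.5873 -0.1652  0.2568]
 [ 0.5873 -0.1627  0.2565]]
```

arm_command(targets=[[[-0.0062,0,0.0029,0,0,0],[-0.0062,0,0.0029,0,0,0],[-0.0062,0,0.0029,0,0,0],[-0.0062,0,0.0029,0,0,0],[-0.0062,0,0.0029,0,0,0],[-0.0062,0,0.0029,0,0,0],[-0.0062,0,0.0029,0,0,0],[-0.0062,0,0.0029,0,0,0],[-0.0062,0,0.0029,0,0,0],[-0.0062,0,0.0029,0,0,0]]])

```text
clock: 19.8
position: [0.5815, -0.2096, 0.2213]
ee_rot: [2.103, 1.867, -0.468]
force: [-0.2, -0.7, -2.2]
width: 0.131
gripper_force: 40.0
```

arm_command(targets=[[[-0.0062,0,0.0029,0,0,0],[-0.0062,0,0.0029,0,0,0],[0.0029,0,0.0086,0,0,0],[0.0029,0,0.0086,0,0,0],[-0.002,0,0.0075,0,0,0],[0,0,0,0,0,0],[0,0,0,0,0,0],[0,0,0,0,0,0]]])

```text
clock: 20.8
position: [0.5794, -0.2295, 0.1976]
ee_rot: [2.102, 1.867, -0.467]
force: [1.3, 0.7, -1.8]
width: 0.132
gripper_force: 40.0
```

Run:
```python
from h import *
from cell import arm
s=arm.observe();A=cur(s)
hx=hookR(-96.7)[:,0];hR=hookR(-96.7,25);bar=np.array([.583,-.251,.21])
d=A[:3,3]-hR[:,2]*.004-bar;print(A[:3,3],s["force"],"bar rel x,z,y",-d@hx,-d[2],d@hookR(-96.7)[:,1], "tilt",np.degrees(np.arcsin(-A[2,0])))
sc=arm.get_image("scene");np.savez("s4.npz",**sc);w=arm.get_image("wrist")
a=cv2.resize(sc["pixels"][140:260,140:260,::-1],(480,480),interpolation=cv2.INTER_CUBIC)
b=cv2.resize(w["pixels"][160:320,200:310,::-1],(310,450),interpolation=cv2.INTER_CUBIC)
o=np.zeros((480,790,3),np.uint8);o[:,:480]=a;o[:450,480:]=b;cv2.imwrite("pics/s4.png",o)
```

```text
[ 0.57939826 -0.22953197  0.19764502] [ 1.32038408  0.69883049 -1.84992374] bar rel x,z,y 0.01921072355961263 0.01598020857856819 -0.006081836070401428 tilt 25.141378906625327
```

View pics/s4.png

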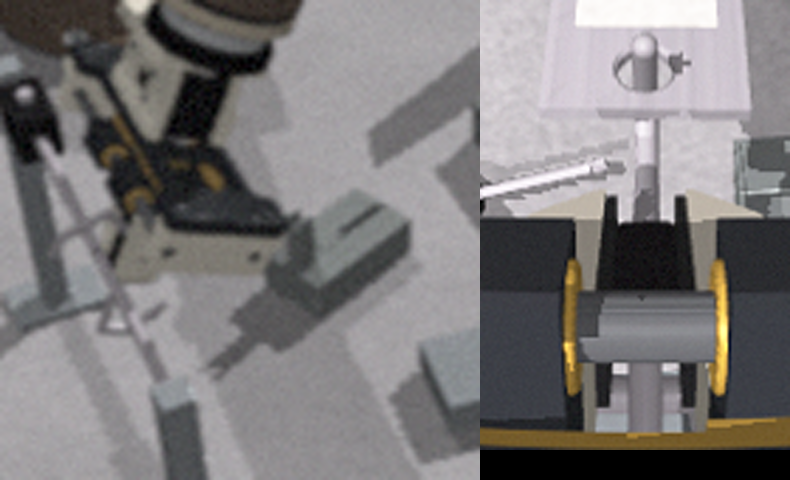

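The crook crosses over the bar at (80,225) and the plate is on the hook. I'll lower it to the seat, watching the force.

arm_command(targets=[[[-0.0005,0,0.0024,0,0,0],[-0.0005,0,0.0024,0,0,0],[-0.0005,0,0.0024,0,0,0],[-0.0005,0,0.0024,0,0,0],[-0.0002,0,0.0024,0,0,0],[0,0,0,0,0,0],[0,0,0,0,0,0]]])

```text
clock: 21.78
position: [0.5784, -0.2367, 0.1874]
ee_rot: [2.103, 1.867, -0.468]
force: [-0.5, -0.2, -1.8]
width: 0.125
gripper_force: 40.0
```

arm_command(targets=[[[0,0,0.001,0,0,0],[0,0,0.001,0,0,0],[0,0,0,0,0,0],[0,0,0,0,0,0]]])

```text
clock: 22.28
position: [0.5782, -0.2376, 0.1856]
ee_rot: [2.103, 1.867, -0.468]
force: [1.2, -0.1, -1.3]
width: 0.129
gripper_force: 40.0
```

arm_command(targets=[[[0,0,0.001,0,0,0],[0,0,0.001,0,0,0],[0,0,0,0,0,0],[0,0,0,0,0,0]]])

```text
clock: 22.78
position: [0.5786, -0.238, 0.1841]
ee_rot: [2.102, 1.868, -0.467]
force: [0.2, 4.8, 5.3]
width: 0.129
gripper_force: 40.0
```

Seated, at rel (10.5, 29.5) mm with contact. I'll ease off 1 mm, let it settle, then release.

arm_command(targets=[[[0,0,-0.001,0,0,0],[0,0,0,0,0,0],[0,0,0,0,0,0],[0,0,0,0,0,0],[0,0,0,0,0,0],[0,0,0,0,0,0],[0,0,0,0,0,0],[0,0,0,0,0,0]]], newtons=5)

```text
clock: 23.78
position: [0.5781, -0.2381, 0.1847]
ee_rot: [2.103, 1.867, -0.468]
force: [-0.6, 1.4, -1.9]
width: 0.127
gripper_force: 5.0
```

arm_command(targets=[[[0,0,0,0,0,0],[0,0,0,0,0,0],[0,0,0,0,0,0],[0,0,0,0,0,0],[0,0,0,0,0,0],[0,0,0,0,0,0]]], jaw=0.04)

```text
clock: 24.52
position: [0.5782, -0.238, 0.1847]
ee_rot: [2.103, 1.867, -0.468]
force: [-0.1, 0.1, 0.2]
width: 0.439
gripper_force: 0.0
```

Run:
```python
from h import *
from cell import arm
s=arm.observe();print(s["clock"],s["force"],s["width"])
w=arm.get_image("wrist");sc=arm.get_image("scene")
a=cv2.resize(sc["pixels"][140:260,140:260,::-1],(480,480),interpolation=cv2.INTER_CUBIC)
b=cv2.resize(w["pixels"][140:320,195:315,::-1],(310,465),interpolation=cv2.INTER_CUBIC)
o=np.zeros((480,790,3),np.uint8);o[:,:480]=a;o[:465,480:]=b;cv2.imwrite("pics/s5.png",o)
```

```text
24.525 [-0.0875317   0.11736362  0.16336143] 0.4389327408791739
```

View pics/s5.png

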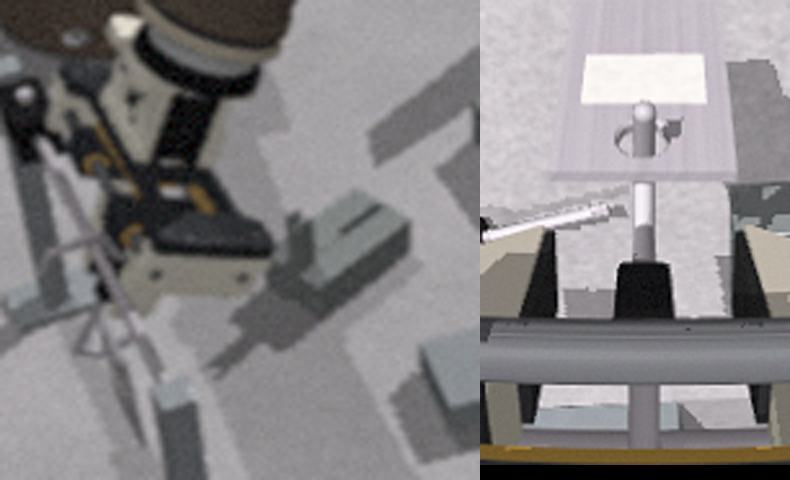

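The hook hangs on the bar with the plate on its bend and the sleeve free between the fingers. I'll retreat along the tool axis and wait.

arm_command(targets=[[[0,0,-0.005,0,0,0],[0,0,-0.01,0,0,0],[0,0,-0.015,0,0,0],[0,0,-0.02,0,0,0],[0,0,-0.02,0,0,0],[0,0,-0.02,0,0,0],[0,0,-0.03,0,0,0],[0,0,-0.03,0,0,0],[0,0,0,0,0,0],[0,0,0,0,0,0]]])

```text
clock: 25.88
position: [0.5853, -0.1747, 0.3206]
ee_rot: [2.102, 1.867, -0.468]
force: [0.8, -0.1, -1.0]
width: 0.44
gripper_force: 0.0
```

arm_command(targets=[[[0,0,0,0,0,0],[0,0,0,0,0,0],[0,0,0,0,0,0],[0,0,0,0,0,0],[0,0,0,0,0,0],[0,0,0,0,0,0],[0,0,0,0,0,0],[0,0,0,0,0,0],[0,0,0,0,0,0],[0,0,0,0,0,0]]])

```text
clock: 27.12
position: [0.5855, -0.1747, 0.3204]
ee_rot: [2.103, 1.867, -0.468]
force: [0.4, 0.7, -0.4]
width: 0.433
gripper_force: 0.0
```

arm_command(targets=[[[0,0,0,0,0,0],[0,0,0,0,0,0],[0,0,0,0,0,0],[0,0,0,0,0,0],[0,0,0,0,0,0],[0,0,0,0,0,0],[0,0,0,0,0,0],[0,0,0,0,0,0],[0,0,0,0,0,0],[0,0,0,0,0,0]]])

```text
clock: 28.38
position: [0.5856, -0.1747, 0.3205]
ee_rot: [2.103, 1.867, -0.468]
force: [0.3, -0.3, 0.6]
width: 0.434
gripper_force: 0.0
```

Run:
```python
from h import *
from cell import arm
f=[]
for i in range(6):
    w=arm.get_image("wrist");f.append(w["pixels"].astype(float).mean(-1))
A=cur(arm.observe());P=wcloud(w,A)
for i in range(5): d=cv2.GaussianBlur(abs(f[i+1]-f[0]),(5,5),0);print(i,d.max().round(1),np.unravel_index(d.argmax(),d.shape))
q=P[(abs(P[...,0]-.58)<.05)&(abs(P[...,1]+.25)<.05)&(P[...,2]>.04)&(P[...,2]<.13)];print(len(q),q.mean(0),q.min(0),q.max(0),arm.observe()["clock"])
cv2.imwrite("pics/w5.png",cv2.resize(w["pixels"][:,:,::-1],(640,480)))
```

```text
0 9.0 (np.int64(176), np.int64(305))
1 6.8 (np.int64(231), np.int64(319))
2 8.5 (np.int64(366), np.int64(163))
3 8.6 (np.int64(176), np.int64(305))
4 8.7 (np.int64(176), np.int64(305))
1503 [ 0.57526819 -0.24605066  0.09637292] [ 0.54992594 -0.26894602  0.04868852] [ 0.60148962 -0.22661897  0.12999521] 28.675
```

View pics/w5.png

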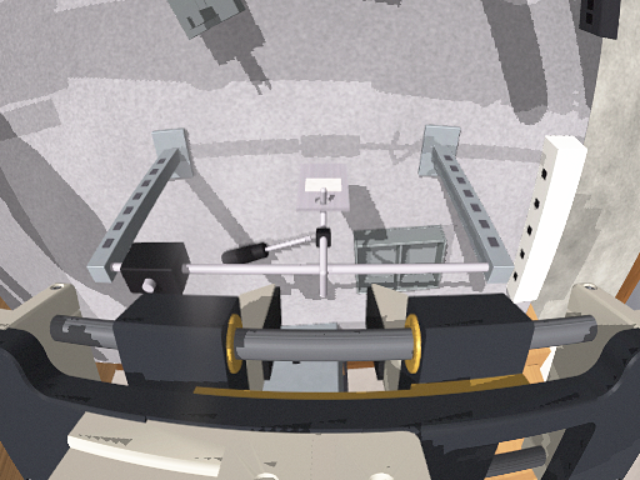

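The hook hangs mid-bar at (322,270) with the plate at (323,190), clear of everything. I'll wait for any remaining swing to die down, then hand in.

arm_command(targets=[[[0,0,0,0,0,0],[0,0,0,0,0,0],[0,0,0,0,0,0],[0,0,0,0,0,0],[0,0,0,0,0,0],[0,0,0,0,0,0],[0,0,0,0,0,0],[0,0,0,0,0,0],[0,0,0,0,0,0],[0,0,0,0,0,0]]])

```text
clock: 29.92
position: [0.5856, -0.1747, 0.3205]
ee_rot: [2.103, 1.867, -0.468]
force: [0.2, 0.1, 0.6]
width: 0.434
gripper_force: 0.0
```

arm_command(targets=[[[0,0,0,0,0,0],[0,0,0,0,0,0],[0,0,0,0,0,0],[0,0,0,0,0,0],[0,0,0,0,0,0],[0,0,0,0,0,0],[0,0,0,0,0,0],[0,0,0,0,0,0],[0,0,0,0,0,0],[0,0,0,0,0,0]]])

```text
clock: 31.18
position: [0.5855, -0.1747, 0.3205]
ee_rot: [2.103, 1.867, -0.468]
force: [-0.3, -0.8, -0.4]
width: 0.439
gripper_force: 0.0
```

arm_command(targets=[[[0,0,0,0,0,0],[0,0,0,0,0,0],[0,0,0,0,0,0],[0,0,0,0,0,0],[0,0,0,0,0,0],[0,0,0,0,0,0],[0,0,0,0,0,0],[0,0,0,0,0,0],[0,0,0,0,0,0],[0,0,0,0,0,0]]])

```text
clock: 32.42
position: [0.5856, -0.1747, 0.3205]
ee_rot: [2.103, 1.867, -0.468]
force: [0.6, -0.5, 0.4]
width: 0.433
gripper_force: 0.0
```

Run:
```python
from h import *
from cell import arm
r=[]
for i in range(6):
    A=cur(arm.observe());w=arm.get_image("wrist");P=wcloud(w,A)
    q=P[(abs(P[...,0]-.58)<.04)&(abs(P[...,1]+.25)<.05)&(P[...,2]>.05)&(P[...,2]<.12)];r.append(q.mean(0))
r=np.array(r);print(r.round(4),np.ptp(r,0))
if np.ptp(r,0).max()<.001: print(arm.sign_off())
```

```text
[[ 0.5756 -0.2454  0.0871]
 [ 0.5757 -0.2454  0.0869]
 [ 0.5755 -0.2454  0.0869]
 [ 0.5756 -0.2454  0.087 ]
 [ 0.5756 -0.2454  0.087 ]
 [ 0.5756 -0.2454  0.0869]] [1.48236909e-04 4.72810047e-05 2.03020011e-04]
the job is handed in; nothing more can be done
None
```

The job is handed in: the hook and drilled plate hang still on the free stretch of the bar, let go and with the arm clear, after about 33 s of the 64 s allowed.

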